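Tip a pair of heel blocks out of the feeder bin

ROBOT

A 6-joint arm with a two-finger parallel gripper is mounted at the origin on the work surface. World frame = base frame: x ahead of the robot, y to its left, z up, the work surface at z = 0. Lengths are in m, angles in degrees, forces in N, time in s.
With the tool pointing down it reaches from about 0.375 to 0.9 m from the base axis. Payload 3.1 kg.
Tool frame: the origin (TCP) lies at the very end of the fingers, on their centre line; the grasp point (between the pads) lies 19 mm behind it; z points along the fingers, y is the line along which they close (so a half turn about z gives the same grasp; the last joint's range is limited). The gripper opens to 87 mm and grips with 3 to 60 N. Pads are 19 mm wide; open, the fingers measure 117 mm over their backs; the gripper's body (75 mm by 190 mm) begins 51 mm behind the grasp point.
Start: joints at [58.585, 30.224, 82.088, -0, 67.689, -10.227], TCP at [0.226, 0.583, 0.223] pointing down, gripper open.
Joint ranges: [-176.69, 176.69], [-43.24, 126.21], [12.49, 139.97], [-82, 262], [0, 151.66], [-163.58, 163.58]. Speed limits (degrees/s): [159.86, 159.86, 180, 180, 180, 180].

INTERFACE

Orientations are given as a 3x3 rotation matrix whose columns are the frame's x, y, z axes.
In Python, from rig import * gives the robot as it stands.
- The arm moves only by the tool jog_arm, never from a script. Its arguments are lists of equal length, an entry for each row: "delta_pos": the shift along the world's x, y, z in cm, a list of three; "turn": the turn about the world's z in degrees; "grip": the closure, from 0 (fully open) to 1 (shut). In form: {"delta_pos": [[x, y, z], ...], "turn": [turn, ...], "grip": [grip, ...]}. A call has 1 to 12 rows; each row is the pose to reach, as a shift and turn from the pose commanded when the call began; what a row does not reach only later rows make up. A row lasts 1/8 s, in which the tool goes at most 62.5 mm and 10.7 degrees, less where a joint would pass 70% of its speed; a pose out of reach is approached as far as the arm can. A call with a gripper value outside its range is refused whole. The fingers move at their own pace and stop on an object; the grip force is fixed at half the most. Time passes only in rows, so rows that repeat a pose let the fingers close. It gives the time, the measured TCP pose, the force, the opening and the grip force at its end, in the units of the state.
- read_state(): the state, without advancing time (a new reading comes with each control period).
- capture(name): name is "side" or "top" or "wrist"; returns a dict with "color" (480x640x3 uint8, blue, green, red), "fovy" (degrees; the focal length in pixels is half the picture's height over the tangent of half this angle, whatever the lens; pixels are square), "cx", "cy" (the principal point, pixels), "camera_from_world" (4x4, takes a point from world to camera coordinates). Camera axes: x right, y up, looking along -z (the intrinsics and any distortion apply to the point x, -y, -z); pixel columns grow to the right and rows downward; lengths in m; the calibration is good to about 2 mm. A picture is of the moment at which its call begins. There is no depth.
- hand_in(): hands the job in; it is judged then, once.
The state is a dict: "time_s": time; "joint_positions": joint angles; "qvel": joint speeds; "tau": joint torques, N m; "position": TCP position; "tcp_rot": TCP orientation; "force": force on the tool from outside, world axes, zero at the start; "moment": the same for the moment, N m; "opening": opening from 0.0 (shut) to 1.0 (fully open); "grasp_force": force on a finger pad.
Only numpy, scipy, OpenCV 4.12 (cv2) and the standard library are available. Lean on these libraries where they do the work, as an engineer would, in place of code of your own. Each camera call takes 0.05 s, during which the arm holds its last target. There are 200 camera calls.

TASK

Swing the red-barred gate of the heel-block bin up and over backwards until it stays open by itself, and stand the plywood tray on the bench with one end under the bin's lip. Then lift the bin's rear handle until the first block slides, and meter out exactly two blocks into the tray, let the bin back down onto its rest, and leave the other three blocks in it. Get the blocks out by tipping only, never touching them with the gripper, and leave everything else on the bench where it is.

Things in the scene. Friction and masses are not known exactly. Their poses are not given: they have to be found in the camera images.
- rig: Fixed wooden stand of the tilting bin, 285 mm long, 116 mm wide over its hinge cheeks. Origin on the bench (z 0) right under the bin's hinge; x (level) points the way the blocks slide out, z up. In its frame: hinge axis along y at x 0, z 100 mm; cheeks x -30 to +6 mm, up to z 106 mm; nothing of it lies beyond x +6 mm, so the tray fits under the lip.
- bin (a joint): Tilt of the bin, rad: 0 level on its rest (start; it falls back by its own weight), grows as the rear handle is lifted and the lip end dips, stop at 0.6. About 6 N at the handle. The blocks start to slide at 0.2 to 0.4 rad (friction unknown), then keep sliding, speeding up, until the tilt is reduced below that angle again.
- lip (a point): Middle of the top front edge of the bin's floor, where blocks drop off; moves with the bin, x outward along its floor, z square to it. At tilt 0 at (50, 0, 108) mm in the stand's frame. A block whose origin passes x = 0 here tips over and falls. The bin: green-walled steel channel reaching back 332 mm from here, 82 mm wide, 70 mm inside, walls 38 mm above the floor, none at the lip.
- handle (a point): Middle of the bin's rear handle: round wooden bar, 14 mm diameter, along the bin's y, clear for 60 mm, on two thin brackets above and behind the rear wall. Relative to the hinge (at tilt 0, stand's axes) at (-310, 0, +75) mm, so 175 mm above the bench; rises on an arc about the hinge. Pinch from above, fingers closing along the slide direction; it turns in the fingers.
- gate (a joint): Swing of the gate, rad, relative to the bin: 0 closed in front of the first block (start), grows as the bar goes up and back towards the rear, balance at about 1.5, stop at 2.5, where it lies back over the bin and stays by itself. Light, almost free hinge (0.12 kg), axis at (-30, 0, 154) mm in the stand's frame at bin tilt 0.
- gate_bar (a point): Middle of the gate's red round bar, 12 mm diameter, 89 mm long along the bin's y, on two thin side arms, 95 mm from the gate's axis. Closed it is at (62, 0, 176) mm in the stand's frame, 36 mm above the block tops. Two steel tongues 8 mm wide hang 38 mm down from it, 29 mm either side of the middle; pinch the bar between them from above, fingers closing along the slide direction.
- tray: Loose plywood tray, open on top, 176 mm long (its x) by 146 mm wide (its y) by 46 mm high, 0.35 kg, walls and floor 8 mm thick; origin at the centre of its underside. Can be carried by pinching the middle of a wall from above. Put it with its x along the slide direction and its centre 110 to 135 mm ahead of the stand's origin.
- heel1: Heel block 1 of 5, in single file in the bin, 1 nearest the lip: brown layered D-shaped shoe heel, 62 mm long, 62 mm wide, 32 mm thick, 80 g, black rubber face down; origin at its centre, x towards its flat face (out of the bin), z up. Must end in the tray.
- heel2: Heel block 2 of 5, in single file in the bin, 1 nearest the lip: brown layered D-shaped shoe heel, 62 mm long, 62 mm wide, 32 mm thick, 80 g, black rubber face down; origin at its centre, x towards its flat face (out of the bin), z up. Must end in the tray.
- heel3: Heel block 3 of 5, in single file in the bin, 1 nearest the lip: brown layered D-shaped shoe heel, 62 mm long, 62 mm wide, 32 mm thick, 80 g, black rubber face down; origin at its centre, x towards its flat face (out of the bin), z up. Must stay in the bin.
- heel4: Heel block 4 of 5, in single file in the bin, 1 nearest the lip: brown layered D-shaped shoe heel, 62 mm long, 62 mm wide, 32 mm thick, 80 g, black rubber face down; origin at its centre, x towards its flat face (out of the bin), z up. Must stay in the bin.
- heel5: Heel block 5 of 5, in single file in the bin, 1 nearest the lip: brown layered D-shaped shoe heel, 62 mm long, 62 mm wide, 32 mm thick, 80 g, black rubber face down; origin at its centre, x towards its flat face (out of the bin), z up. Must stay in the bin.
- last_a: Bystander: wooden shoe last 190 mm long, 55 mm wide, 90 mm high, beside the bin on the robot's side; origin under its centre, x to the toe.
- last_b: Bystander: wooden shoe last 180 mm long, 55 mm wide, 86 mm high, beyond the bin; origin under its centre.
- glue_jar: Bystander: amber glass jar with orange cap, 66 mm diameter, 85 mm high, near the far side of where the tray goes; origin under its centre.
- mallet: Bystander: hammer 200 mm long lying along the slide direction on the robot side of the place for the tray; origin under its middle.
- sole_brush: Bystander: brush 200 mm long lying near the handle end of the bin; origin under its middle.
- polish_tin: Bystander: flat red tin 84 mm diameter, 30 mm high; origin under its centre.
- thread_spool: Bystander: blue spool 60 mm diameter, 70 mm high, right of the handle; origin under its centre.

How it is judged:
By the outcome, as a careful person would: the job done as asked, in the order asked, and still so for the second after the job is handed in, with the robot touching nothing.
It also fails if it takes over 72 s, if anything falls off the work surface, if the arm or the gripper's body presses on something with over 40 N, if the wrist force passes 120 N, or if a joint passes its speed limit or range.

## Working session

There is one attempt and no reset: what is moved stays moved. The work goes in short steps, Python scripts to look and compute and a tool call to move; the robot and the scene stay as the last step left them, time stands still between calls to the robot, and variables do not carry over. Pictures are saved under pics/ and viewed, at most 10 in all, crops included, and the job is handed in when it is done.

Besides the shell and the picture viewer there is one more tool, called after ">>>" as name(argument=value, ...), one argument or row to a line, values as JSON. jog_arm: Moves the arm, as the interface text tells. Its arguments: {"type":"object","properties":{"delta_pos":{"type":"array"},"turn":{"type":"array"},"grip":{"type":"array"}},"required":["delta_pos","turn","grip"]}

```bash
ls; mkdir -p pics; python3 - <<'E'
from rig import *
import cv2,numpy as np
for n in ("side","top"):
    c=capture(n); cv2.imwrite(f"pics/{n}0.png",c["color"])
    print(n,c["fovy"],c["cx"],c["cy"],c.keys()); print(np.round(c["camera_from_world"],4).tolist())
s=read_state(); print(s["time_s"],s["position"],s["tcp_rot"],s["opening"])
E
```

```text
pics
side 51.73040721801307 320.37763491126975 233.9141473872104 dict_keys(['color', 'fovy', 'cx', 'cy', 'camera_from_world'])
[[0.8559, -0.5171, -0.0069, -0.4522], [0.3628, 0.5908, 0.7207, -0.278], [-0.3686, -0.6193, 0.6932, -1.1588], [0.0, 0.0, 0.0, 1.0]]
top 54.143240770393945 322.60046982166256 240.10611331659237 dict_keys(['color', 'fovy', 'cx', 'cy', 'camera_from_world'])
[[-0.0173, -0.9997, 0.0191, 0.005], [0.9979, -0.0161, 0.0623, -0.5257], [-0.062, 0.0201, 0.9979, -1.3756], [0.0, 0.0, 0.0, 1.0]]
0.1 [0.2254865  0.58216012 0.22164449] [[-9.32417639e-01  3.61381003e-01 -1.05690592e-03]
 [ 3.61382379e-01  9.32416042e-01 -1.76078226e-03]
 [ 3.49162777e-04 -2.02373161e-03 -9.99997891e-01]] 1.0030322212810066
```

View pics/top0.png

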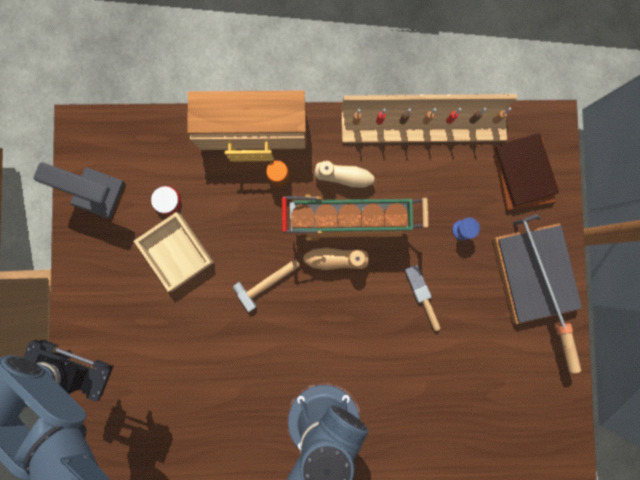

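View pics/side0.png

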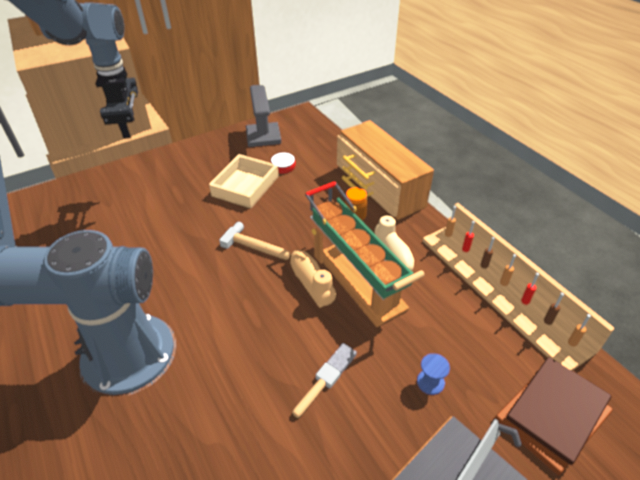

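The top view shows the gate bar at about (285,214), the handle at (425,213), the tray at (174,253) and the jar at (277,171). The side view shows the bar at (322,189) and the tray at (244,180). Next I measure these.

```bash
cat > h.py <<'E'
from rig import *
import cv2,numpy as np
def K(c):
    f=240/np.tan(np.radians(c["fovy"]/2)); return f
def ray(c,u,v):
    M=np.array(c["camera_from_world"]); R=M[:3,:3]; o=-R.T@M[:3,3]; f=K(c)
    d=R.T@np.array([(u-c["cx"])/f,-(v-c["cy"])/f,-1]); return o,d
def onz(c,u,v,z):
    o,d=ray(c,u,v); return o+d*(z-o[2])/d[2]
def proj(c,p):
    M=np.array(c["camera_from_world"]); q=M[:3,:3]@p+M[:3,3]; f=K(c)
    return np.array([c["cx"]+f*q[0]/-q[2], c["cy"]-f*q[1]/-q[2]])
def mask(img,lo,hi,box=None):
    m=cv2.inRange(cv2.cvtColor(img,cv2.COLOR_BGR2HSV),lo,hi)
    if box:
        k=np.zeros_like(m);x0,y0,x1,y1=box;k[y0:y1,x0:x1]=255;m&=k
    return m
def rect(m):
    cs=cv2.findContours(m,cv2.RETR_EXTERNAL,cv2.CHAIN_APPROX_NONE)[0]
    c=max(cs,key=cv2.contourArea); return cv2.minAreaRect(c)
def redbar(img,box=None): return cv2.bitwise_or(mask(img,(0,170,90),(6,255,255),box),mask(img,(172,170,90),(180,255,255),box))
E
python3 - <<'E'
from h import *
t=capture("top"); s=capture("side")
np.set_printoptions(precision=4,suppress=True)
def show(n,c,m,z):
    r=rect(m); b=cv2.boxPoints(r); print(n,np.round(r[0],1),np.round(r[1],1),round(r[2],1),"ctr",onz(c,*r[0],z)[:2]); print([onz(c,*p,z)[:2].round(3).tolist() for p in b])
    return r[0]
a=show("bar",t,redbar(t["color"],(275,190,300,240)),.176)
b=show("barS",s,redbar(s["color"],(300,175,350,210)),.176)
wood=((10,40,130),(30,200,255))
show("handle",t,mask(t["color"],*wood,(415,190,435,240)),.175)
show("tray",t,mask(t["color"],*wood,(120,200,225,305)),.046)
show("trayS",s,mask(s["color"],*wood,(195,145,280,215)),.046)
show("jar",t,mask(t["color"],(5,200,150),(18,255,255),(255,150,300,195)),.085)
show("bin green",t,mask(t["color"],(60,80,30),(95,255,255),(275,185,430,245)),.143)
for n,c in(("t",t),):
    im=c["color"][150:310,110:450]; cv2.imwrite("pics/c1.png",cv2.resize(im,None,fx=2.3,fy=2.3,interpolation=cv2.INTER_CUBIC))
E
```

```text
bar [283.5 214. ] [ 5. 34.] 0.0 ctr [0.5862 0.1011]
[[0.542, 0.108], [0.631, 0.107], [0.631, 0.094], [0.541, 0.095]]
barS [320.9 188.1] [ 6.4 31.4] 69.4 ctr [0.5912 0.0991]
[[0.55, 0.112], [0.642, 0.111], [0.633, 0.086], [0.543, 0.087]]
handle [425. 212.] [30.  6.] 90.0 ctr [ 0.586  -0.2729]
[[0.626, -0.266], [0.626, -0.282], [0.546, -0.28], [0.546, -0.264]]
tray [172.3 250.9] [63.3 55.9] 55.5 ctr [0.4998 0.43  ]
[[0.531, 0.547], [0.621, 0.416], [0.468, 0.313], [0.38, 0.444]]
trayS [237.  179.5] [69. 84.] 90.0 ctr [0.4724 0.4142]
[[0.429, 0.667], [0.675, 0.516], [0.509, 0.2], [0.3, 0.328]]
jar [278. 180.] [0. 0.] 0.0 ctr [0.6942 0.1211]
[[0.694, 0.121], [0.694, 0.121], [0.694, 0.121], [0.694, 0.121]]
bin green [365.8 214.7] [29.8 92. ] 89.2 ctr [ 0.5849 -0.1194]
[[0.626, 0.005], [0.625, -0.245], [0.544, -0.244], [0.545, 0.005]]
```

View pics/c1.png

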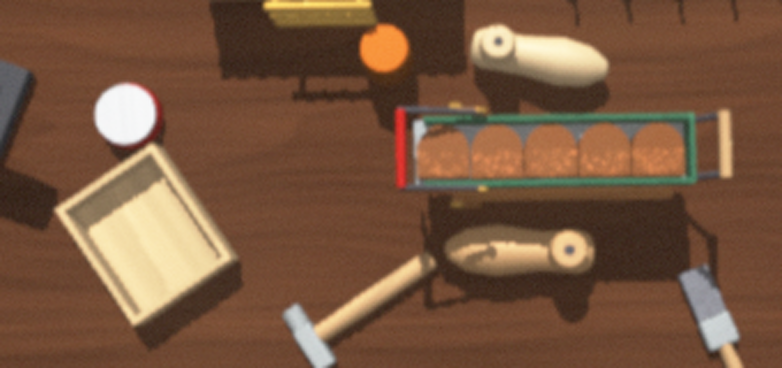

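The crop shows the tray rim corners at full-image (134,241), (177,212), (214,263) and (169,292). The bin axis lies along world +y. I estimate the stand origin at (0.588, 0.038). Next I move above the gate bar.

>>> jog_arm(
  delta_pos=[
    [0,0,4],
    [3,-4,7],
    [7,-9,7],
    [11,-14,7],
    [15,-19,7],
    [18.5,-24,7],
    [22,-29,7],
    [26,-34,7],
    [30,-39.5,7],
    [33,-44,7],
    [36.2,-48.1,7],
    [36.2,-48.1,7],
  ],
  turn=[2,4,6,8,10,12,14,16,18,20,21.2,21.2],
  grip=[0,0,0,0,0,0,0,0,0,0,0,0],
)

```text
time_s: 1.7
position: [0.5902, 0.0982, 0.292]
tcp_rot: [[-1.0, 0.005, 0.001], [0.005, 1.0, -0.001], [-0.001, -0.001, -1.0]]
force: [-0.2, 0.6, 0.1]
opening: 0.994
grasp_force: 0.0
```

```bash
python3 - <<'E'
from h import *
np.set_printoptions(precision=4,suppress=True)
w=capture("wrist"); cv2.imwrite("pics/w1.png",w["color"])
s=read_state(); print(s["position"],s["tcp_rot"],s["force"],s["time_s"])
r=rect(redbar(w["color"])); print(r,onz(w,*r[0],.176),[onz(w,*p,.176)[:2].round(3).tolist() for p in cv2.boxPoints(r)])
E
```

```text
[0.5884 0.1002 0.2919] [[-1.      0.0032 -0.0011]
 [ 0.0032  1.      0.0004]
 [ 0.0011  0.0004 -1.    ]] [-0.9765 -0.726  -0.0198] 1.75
((319.9999694824219, 229.99996948242188), (13.999998092651367, 107.99998474121094), 0.0) [0.5868 0.0978 0.176 ] [[0.635, 0.092], [0.543, 0.093], [0.543, 0.104], [0.635, 0.104]]
```

View pics/w1.png

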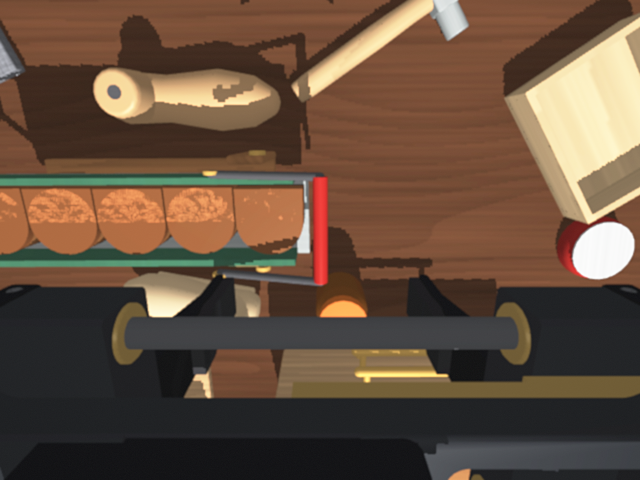

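The wrist view shows the red bar centred at pixel (320,230), which puts it at about (0.588, 0.099). It lies between the fingers, so I descend and pinch.

>>> jog_arm(
  delta_pos=[
    [0,-0.1,-4],
    [0,-0.2,-8],
    [0,-0.2,-11.5],
    [0,-0.2,-13.4],
    [0,-0.2,-13.4],
    [0,-0.2,-13.4],
    [0,-0.2,-13.4],
    [0,-0.2,-13.4],
    [0,-0.2,-13.4],
  ],
  turn=[0,0,0,0,0,0,0,0,0],
  grip=[0,0,0,0,0,1,1,1,1],
)

```text
time_s: 2.88
position: [0.5881, 0.0997, 0.1591]
tcp_rot: [[-1.0, -0.0, 0.001], [-0.0, 1.0, 0.0], [-0.001, 0.0, -1.0]]
force: [-0.4, 0.3, -0.4]
opening: 0.629
grasp_force: 0.0
```

>>> jog_arm(
  delta_pos=[
    [0,0,0],
    [0,0,0],
    [0,0,0],
    [0,0,0],
    [0,0,0],
    [0,0,0],
    [0,0,0],
  ],
  turn=[0,0,0,0,0,0,0],
  grip=[1,1,1,1,1,1,1],
)

```text
time_s: 3.75
position: [0.5878, 0.0974, 0.1585]
tcp_rot: [[-1.0, -0.001, -0.001], [-0.001, 1.0, -0.004], [0.001, -0.004, -1.0]]
force: [-0.8, -5.9, -0.7]
opening: 0.124
grasp_force: 30.0
```

>>> jog_arm(
  delta_pos=[
    [0,-0.8,1.8],
    [0,-2.2,3.9],
    [0,-4.0,5.5],
    [0,-6.2,6.7],
    [0,-8.6,7.2],
    [0,-11,7.1],
    [0,-13.4,6.4],
    [0,-15.5,5],
    [0,-17.1,3.2],
    [0,-17.6,2.6],
    [0,-17.6,2.6],
  ],
  turn=[0,0,0,0,0,0,0,0,0,0,0],
  grip=[1,1,1,1,1,1,1,1,1,1,1],
)

```text
time_s: 5.12
position: [0.5871, -0.0766, 0.1843]
tcp_rot: [[-1.0, 0.0, -0.002], [0.0, 1.0, 0.0], [0.002, 0.0, -1.0]]
force: [-2.4, 0.1, 1.7]
opening: 0.125
grasp_force: 30.0
```

Still gripping. I release, rise and check.

>>> jog_arm(
  delta_pos=[
    [0,0,0],
    [0,0,0],
    [0,0,0],
    [0,0,0],
    [0,0,0],
    [0,0,0],
    [0,0,3],
    [0,0,7],
    [0,0,10],
    [0,0,10],
  ],
  turn=[0,0,0,0,0,0,0,0,0,0],
  grip=[0.5,0.5,0.5,0.5,0.5,0.5,0.5,0.5,0.5,0.5],
)

```text
time_s: 6.38
position: [0.5895, -0.0767, 0.2873]
tcp_rot: [[-1.0, -0.0, 0.006], [-0.0, 1.0, -0.002], [-0.006, -0.002, -1.0]]
force: [-0.4, 0.6, -1.1]
opening: 0.499
grasp_force: 0.0
```

```bash
python3 - <<'E'
from h import *
np.set_printoptions(precision=4,suppress=True)
w=capture("wrist"); t=capture("top"); cv2.imwrite("pics/c2.png",np.hstack([cv2.resize(w["color"],(400,300)),cv2.resize(t["color"][150:300,120:320],(400,300))]))
r=rect(redbar(w["color"],(0,0,640,300))); print(r,onz(w,*r[0],.19))
c=t
# tray rim precise
r=rect(mask(t["color"],(10,40,150),(30,200,255),(120,205,225,300))); print(r)
for u,v in((133.9,241.3),(177.4,212.2),(214.3,263),(168.7,292.2),(155.6,226.7)): print(onz(t,u,v,.046)[:2])
print("jar",onz(t,277,171,.085)[:2],"mallet end",onz(t,297,263,.015)[:2],onz(t,258,283,.015)[:2])
E
```

```text
((315.0, 236.5), (113.0, 16.0), 90.0) [ 0.5869 -0.0811  0.19  ]
((172.35052490234375, 250.87042236328125), (62.297630310058594, 54.01947021484375), 55.66978073120117)
[0.5292 0.5401]
[0.6116 0.4158]
[0.4629 0.3099]
[0.3816 0.4401]
[0.5704 0.4782]
jar [0.7201 0.1237] mallet end [0.4593 0.073 ] [0.4024 0.1885]
```

View pics/c2.png

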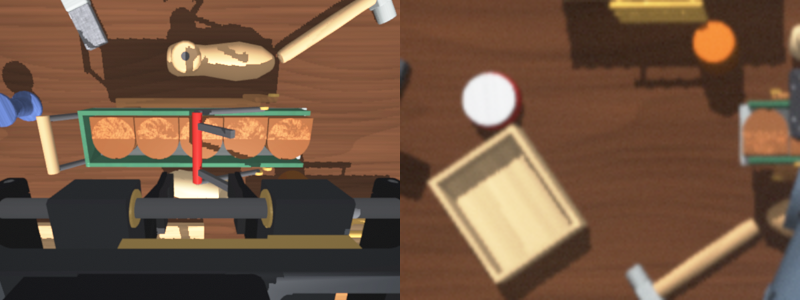

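The wrist crop shows the gate lying back over block 3, with the bar at (197,145), so it is open and stays there. The right half shows the tray unchanged, with its wall midpoint near (0.565, 0.475). Next is the tray wall.

>>> jog_arm(
  delta_pos=[
    [0,5,0],
    [0,11,0],
    [0,17,0],
    [0,23,0],
    [-1,29,0],
    [-1,35,-1],
    [-1,41,-3],
    [-2,47,-5],
    [-2,52,-7],
    [-2.3,55.2,-8],
    [-2.3,55.2,-8],
    [-2.3,55.2,-8],
  ],
  turn=[-5,-10,-15,-20,-26,-32,-38,-44,-50,-55,-55,-55],
  grip=[0.5,0.5,0.5,0.5,0.5,0.5,0.5,0.5,0.5,0.5,0.5,0.5],
)

```text
time_s: 7.98
position: [0.5643, 0.4747, 0.203]
tcp_rot: [[-0.574, 0.819, -0.002], [0.819, 0.574, -0.002], [-0.001, -0.003, -1.0]]
force: [-0.2, -0.2, 0.7]
opening: 0.5
grasp_force: 0.0
```

```bash
python3 - <<'E'
from h import *
np.set_printoptions(precision=4,suppress=True)
w=capture("wrist"); cv2.imwrite("pics/w3.png",w["color"])
s=read_state(); R=s["tcp_rot"]; print(s["position"],np.degrees(np.arctan2(R[1][1],R[0][1])))
print(proj(w,np.array(s["position"])-[0,0,.157]), proj(w,np.array([.565,.475,.046])))
E
```

```text
[0.5649 0.4744 0.2038] 34.99037941758548
[321.5058 223.4831] [321.9595 222.8437]
```

View pics/w3.png

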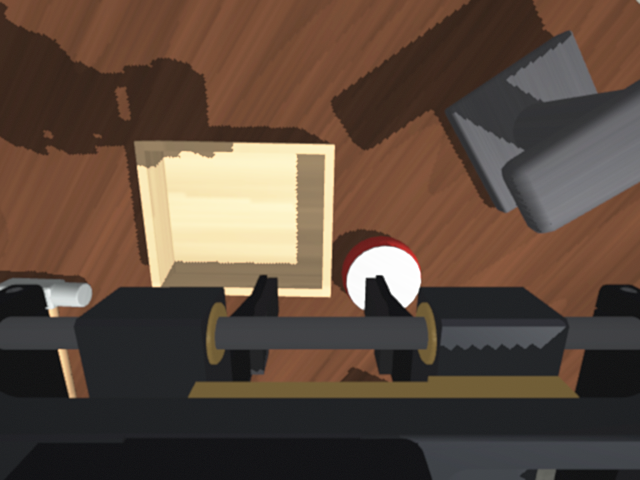

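The wall's centre line is at column 329, rows 145–296, and the tool is at (322,223). I shift about 7 mm outward, narrow the fingers so they clear the tin, and descend.

>>> jog_arm(
  delta_pos=[
    [0.5,0.4,-3],
    [0.5,0.4,-7],
    [0.5,0.4,-11],
    [0.5,0.4,-14],
    [0.5,0.4,-17],
    [0.5,0.4,-18.8],
    [0.5,0.4,-18.8],
    [0.5,0.4,-18.8],
    [0.5,0.4,-18.8],
    [0.5,0.4,-18.8],
    [0.5,0.4,-18.8],
  ],
  turn=[0,0,0,0,0,0,0,0,0,0,0],
  grip=[0.65,0.65,0.65,0.65,0.65,0.65,1,1,1,1,1],
)

```text
time_s: 9.4
position: [0.5694, 0.4796, 0.0182]
tcp_rot: [[-0.574, 0.819, -0.001], [0.819, 0.574, -0.0], [-0.0, -0.001, -1.0]]
force: [-3.1, -2.0, 6.2]
opening: 0.087
grasp_force: 30.0
```

>>> jog_arm(
  delta_pos=[
    [0,0,1.5],
    [0,0,3],
    [0,-1.5,4],
    [0,-4,4.5],
    [0,-7,4.5],
    [0,-10,4.5],
    [0,-10,4.5],
  ],
  turn=[0,0,0,0,0,0,0],
  grip=[1,1,1,1,1,1,1],
)

```text
time_s: 10.28
position: [0.5699, 0.3764, 0.0619]
tcp_rot: [[-0.571, 0.821, -0.001], [0.821, 0.571, -0.001], [-0.0, -0.002, -1.0]]
force: [0.3, -0.5, -4.0]
opening: 0.088
grasp_force: 30.0
```

```bash
python3 - <<'E'
from h import *
w=capture("wrist"); t=capture("side"); cv2.imwrite("pics/c4.png",np.hstack([cv2.resize(w["color"],(400,300)),cv2.resize(t["color"][120:270,190:390],(400,300))]))
print(read_state()["position"],read_state()["force"])
E
```

```text
[0.57041965 0.37910127 0.06210939] [-0.52440377  0.22853964 -3.66355241]
```

View pics/c4.png

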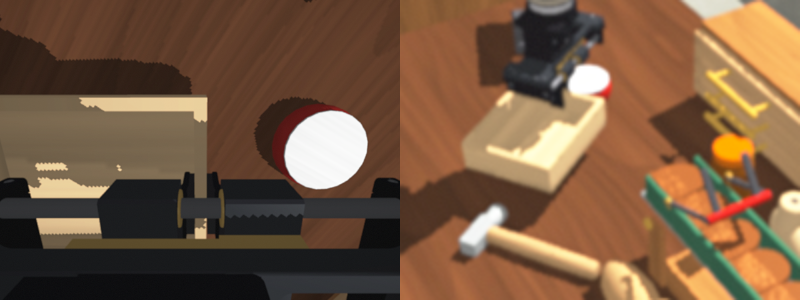

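The tray hangs level in the wrist and side views. I carry it round, lower it and insert it under the lip.

>>> jog_arm(
  delta_pos=[
    [0.2,-1,0],
    [0.5,-2,0],
    [0.8,-4,0],
    [1.1,-6,0],
    [1.4,-7.5,0],
    [1.6,-8.5,0],
    [1.7,-9,0],
    [1.7,-9.5,-1.5],
    [1.7,-10.5,-3],
    [1.7,-12,-3.4],
    [1.7,-13.5,-3.6],
    [1.7,-13.7,-3.8],
  ],
  turn=[6,13,21,29,37,45,52,55,55,55,55,55],
  grip=[1,1,1,1,1,1,1,1,1,1,1,1],
)

```text
time_s: 11.88
position: [0.5872, 0.2412, 0.0238]
tcp_rot: [[-1.0, 0.002, 0.0], [0.002, 1.0, -0.0], [-0.0, -0.0, -1.0]]
force: [0.2, 1.1, -3.9]
opening: 0.089
grasp_force: 30.0
```

>>> jog_arm(
  delta_pos=[
    [0,0,-0.3],
    [0,0,-0.5],
    [0,0,-0.5],
    [0,0,-0.5],
    [0,0,-0.5],
    [0,0,-0.5],
  ],
  turn=[0,0,0,0,0,0],
  grip=[1,1,1,1,1,1],
)

```text
time_s: 12.62
position: [0.5871, 0.243, 0.0188]
tcp_rot: [[-1.0, -0.0, 0.001], [-0.0, 1.0, 0.0], [-0.001, 0.0, -1.0]]
force: [0.8, 1.7, -2.4]
opening: 0.087
grasp_force: 30.0
```

>>> jog_arm(
  delta_pos=[
    [0,0,-0.1],
    [0,0,-0.1],
    [0,0,-0.1],
    [0,0,-0.1],
    [0,0,-0.1],
    [0,0,3],
    [0,0,8],
    [0,0,13],
    [0,0,18],
    [0,0,22],
    [0,-3,25],
    [0,-6,25],
  ],
  turn=[0,0,0,0,0,0,0,0,0,0,0,0],
  grip=[1,0.7,0.7,0.7,0.7,0.7,0.7,0.7,0.7,0.7,0.7,0.7],
)

```text
time_s: 14.12
position: [0.5885, 0.1826, 0.272]
tcp_rot: [[-1.0, -0.001, 0.007], [-0.001, 1.0, 0.001], [-0.007, 0.001, -1.0]]
force: [0.3, -0.2, -0.8]
opening: 0.303
grasp_force: 0.0
```

```bash
python3 - <<'E'
from h import *
np.set_printoptions(precision=4,suppress=True)
w=capture("wrist"); t=capture("side"); cv2.imwrite("pics/c5.png",np.hstack([cv2.resize(w["color"],(400,300)),cv2.resize(t["color"][140:290,250:450],(400,300))]))
print(read_state()["position"])
for p in((.514,.070),(.660,.070),(.514,.246)): print(proj(w,np.array([*p,.046]))*.625)
E
```

```text
[0.587  0.1803 0.2694]
[134.0286  85.9048]
[140.5554 166.3075]
[237.5168  86.1595]
```

View pics/c5.png

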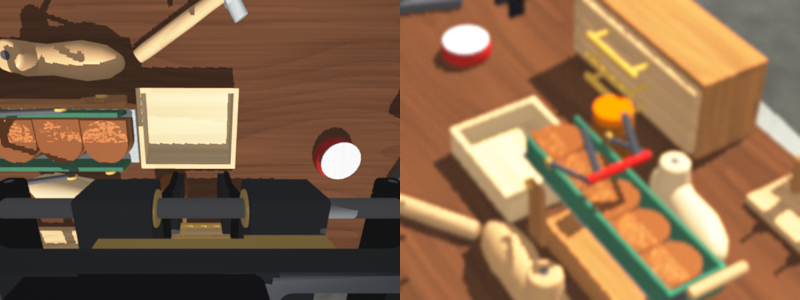

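The tray corners in the wrist crop are at (136,88), (138,168) and (240,90), square under the lip, with the gate still back. Now the handle.

>>> jog_arm(
  delta_pos=[
    [0,-4,1],
    [0,-9,2],
    [0,-15,2],
    [0,-21,2],
    [0,-27,2],
    [0,-33,2],
    [0,-39,2],
    [0,-43,1],
    [0,-45.6,0],
    [0,-45.6,0],
    [0,-45.6,0],
  ],
  turn=[0,0,0,0,0,0,0,0,0,0,0],
  grip=[0.4,0.4,0.4,0.4,0.4,0.4,0.4,0.4,0.4,0.4,0.4],
)

```text
time_s: 15.6
position: [0.587, -0.2715, 0.2683]
tcp_rot: [[-1.0, -0.001, -0.001], [-0.001, 1.0, 0.002], [0.001, 0.002, -1.0]]
force: [0.4, -0.2, -0.2]
opening: 0.601
grasp_force: 0.0
```

```bash
python3 - <<'E'
from h import *
np.set_printoptions(precision=4,suppress=True)
w=capture("wrist"); t=capture("top"); s=capture("side")
cv2.imwrite("pics/c6.png",np.vstack([np.hstack([cv2.resize(w["color"],(400,300)),cv2.resize(s["color"][140:290,250:450],(400,300))]),cv2.resize(t["color"][180:260,240:453],(800,300))]))
p=read_state()["position"]; print(p)
m=mask(w["color"],(10,40,130),(30,200,255),(200,100,440,270)); r=rect(m); print(r,onz(w,*r[0],.175),proj(w,np.array([p[0],p[1],.175])))
E
```

```text
[ 0.5873 -0.2715  0.2691]
((273.5, 184.5), (169.0, 147.0), 90.0) [ 0.5434 -0.3055  0.175 ] [320.1188 242.4083]
```

View pics/c6.png

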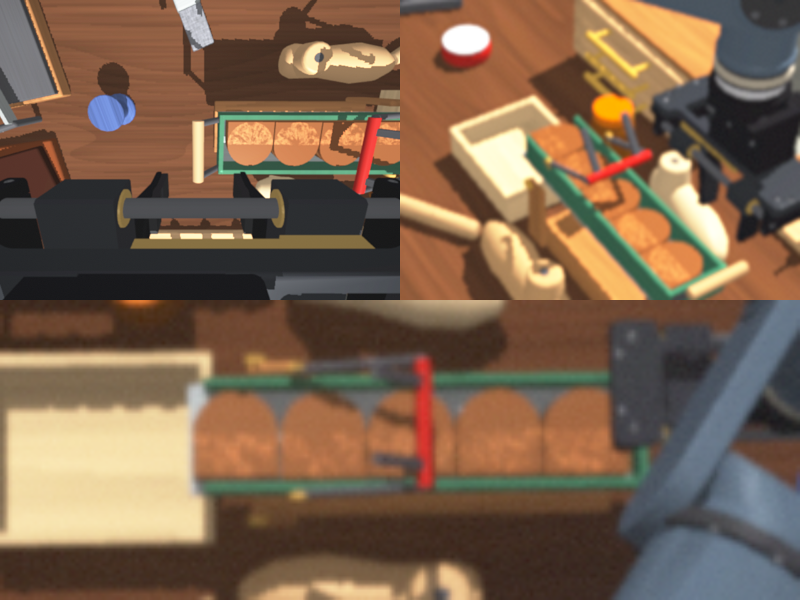

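The top crop shows the five blocks in file. The first face is at column 193 against the lip at about 190, and the pitch is 88 px, i.e. 62 mm. The wrist view has the handle at (198,150), in line with the fingers. Next I grasp it.

>>> jog_arm(
  delta_pos=[
    [0,-0.2,-4],
    [0,-0.2,-8],
    [0,-0.2,-11.3],
    [0,-0.2,-11.3],
    [0,-0.2,-11.3],
    [0,-0.2,-11.3],
    [0,-0.2,-11.3],
    [0,-0.2,-11.3],
    [0,-0.2,-11.3],
    [0,-0.2,-11.3],
    [0,-0.2,-11.3],
  ],
  turn=[0,0,0,0,0,0,0,0,0,0,0],
  grip=[0.4,0.4,0.4,0.4,1,1,1,1,1,1,1],
)

```text
time_s: 17.12
position: [0.587, -0.2747, 0.156]
tcp_rot: [[-1.0, -0.0, 0.0], [-0.0, 1.0, 0.001], [-0.0, 0.001, -1.0]]
force: [0.4, 3.1, 4.5]
opening: 0.15
grasp_force: 30.0
```

```bash
cat > m.py <<'E'
from h import *
def runs(t,r):
    b=mask(t["color"],(2,90,60),(16,255,255))[r-1:r+2,215:425].max(0)>0
    d=np.diff(np.r_[0,b.astype(int),0]); return [(int(a)+215,int(e)+214) for a,e in zip(np.where(d==1)[0],np.where(d==-1)[0]) if e-a>2]
def look():
    t=capture("top"); 
    for r in (206,208,217,222): print(r,runs(t,r))
    print("tray brown px",int((mask(t["color"],(2,110,60),(16,255,255),(232,196,291,238))>0).sum()))
    s=read_state(); print(s["time_s"],np.round(s["position"],4),np.round(s["force"],1),round(s["opening"],3))
E
python3 -c "
from m import *
look()
t=cv2.cvtColor(capture('top')['color'],cv2.COLOR_BGR2HSV)
for r in (207,217): print(t[r,285:400:2].tolist())"
```

```text
206 [(215, 235), (252, 256), (259, 261), (267, 269), (271, 274), (285, 287), (296, 310), (318, 332), (341, 352), (354, 357), (364, 380), (387, 395), (413, 415)]
208 [(215, 235), (259, 262), (284, 286), (294, 311), (317, 335), (340, 358), (363, 382), (386, 395), (413, 415)]
217 [(215, 235), (291, 352), (354, 395)]
222 [(215, 235), (292, 339), (343, 351), (354, 395)]
tray brown px 126
17.175 [ 0.587  -0.2747  0.156 ] [0.6 3.3 5.2] 0.149
[[18, 88, 133], [17, 94, 147], [16, 55, 161], [96, 6, 204], [30, 5, 196], [11, 87, 172], [12, 144, 174], [11, 142, 178], [11, 149, 175], [12, 146, 173], [12, 145, 178], [12, 140, 175], [11, 125, 163], [8, 51, 125], [8, 9, 112], [10, 7, 109], [10, 61, 134], [10, 129, 164], [11, 144, 173], [12, 148, 172], [11, 142, 162], [12, 144, 133], [12, 142, 108], [11, 128, 106], [11, 69, 103], [15, 9, 109], [75, 9, 111], [18, 11, 113], [10, 98, 146], [12, 147, 168], [11, 152, 171], [12, 150, 175], [10, 150, 170], [3, 193, 205], [1, 202, 215], [9, 156, 176], [11, 112, 150], [19, 18, 114], [30, 4, 115], [11, 40, 127], [11, 135, 164], [12, 152, 169], [11, 150, 170], [1
[... 448 characters left out ...]
, [12, 133, 177], [11, 133, 177], [12, 154, 200], [11, 152, 218], [11, 149, 192], [11, 152, 185], [11, 154, 199], [11, 152, 211], [11, 150, 196], [11, 150, 194], [11, 146, 183], [12, 151, 186], [12, 152, 161], [11, 146, 177], [11, 148, 176], [11, 150, 182], [11, 148, 178], [12, 151, 189], [11, 151, 188], [3, 192, 197], [1, 200, 216], [6, 164, 152], [11, 154, 177], [11, 147, 174], [12, 149, 170], [11, 151, 196], [12, 149, 203], [12, 151, 196], [11, 152, 193], [12, 151, 203], [12, 152, 185], [12, 150, 191], [11, 149, 185], [12, 151, 199], [12, 154, 208], [12, 157, 206], [11, 154, 174], [12, 150, 189], [11, 154, 186], [11, 152, 188], [11, 152, 190], [10, 126, 113], [124, 21, 84], [120, 17, 76]]
```

>>> jog_arm(
  delta_pos=[
    [0,0.3,1],
    [0,0.6,2.1],
    [0,0.9,3.06],
    [0,1.3,4],
    [0,1.6,4.8],
    [0,1.85,5.4],
    [0,1.85,5.4],
  ],
  turn=[0,0,0,0,0,0,0],
  grip=[1,1,1,1,1,1,1],
)

```text
time_s: 18.1
position: [0.5869, -0.2568, 0.2102]
tcp_rot: [[-1.0, -0.0, 0.001], [-0.0, 1.0, -0.001], [-0.001, -0.001, -1.0]]
force: [1.1, -0.9, -4.8]
opening: 0.152
grasp_force: 30.0
```

```bash
python3 -c "
from m import *
look()"
```

```text
206 [(215, 235), (247, 249), (252, 254), (270, 275), (294, 307), (315, 330), (338, 355), (361, 380), (385, 391)]
208 [(215, 235), (292, 309), (314, 332), (337, 345), (347, 356), (360, 381), (384, 391)]
217 [(215, 235), (289, 346), (348, 391)]
222 [(215, 235), (289, 332), (340, 344), (348, 403)]
tray brown px 155
18.15 [ 0.5869 -0.2569  0.2098] [ 2.4 -0.6 -4.4] 0.148
```

>>> jog_arm(
  delta_pos=[
    [0,0.26,0.58],
    [0,0.26,0.58],
    [0,0.26,0.58],
  ],
  turn=[0,0,0],
  grip=[1,1,1],
)

```text
time_s: 18.52
position: [0.5869, -0.2544, 0.2154]
tcp_rot: [[-1.0, -0.0, 0.0], [-0.0, 1.0, -0.001], [-0.0, -0.001, -1.0]]
force: [1.6, -0.8, -3.4]
opening: 0.15
grasp_force: 30.0
```

```bash
python3 -c "
from m import *
look()"
```

```text
206 [(215, 235), (242, 244), (257, 261), (286, 288), (294, 307), (315, 330), (338, 344), (346, 355), (361, 379), (384, 390)]
208 [(215, 235), (246, 248), (263, 265), (292, 309), (313, 332), (337, 344), (346, 356), (359, 380), (383, 390)]
217 [(215, 235), (289, 344), (347, 391)]
222 [(215, 235), (289, 331), (341, 343), (347, 403)]
tray brown px 157
18.575 [ 0.5869 -0.2545  0.2154] [ 3.  -1.1 -4.4] 0.149
```

>>> jog_arm(
  delta_pos=[
    [0,0.28,0.57],
    [0,0.28,0.57],
    [0,0.28,0.57],
  ],
  turn=[0,0,0],
  grip=[1,1,1],
)

```text
time_s: 18.95
position: [0.5869, -0.2517, 0.2214]
tcp_rot: [[-1.0, -0.0, 0.0], [-0.0, 1.0, -0.001], [-0.0, -0.001, -1.0]]
force: [2.2, -3.1, -3.7]
opening: 0.147
grasp_force: 30.0
```

```bash
python3 -c "
from m import *
look()"
```

```text
206 [(215, 235), (246, 249), (274, 282), (293, 307), (315, 330), (337, 355), (360, 379), (384, 390)]
208 [(215, 235), (291, 309), (313, 332), (336, 356), (359, 380), (383, 390), (403, 405)]
217 [(215, 235), (288, 390)]
222 [(215, 235), (289, 329), (346, 402)]
tray brown px 160
19.0 [ 0.5869 -0.2517  0.2213] [ 2.2 -1.7 -3.5] 0.147
```

θ≈0.22, no slide yet.

>>> jog_arm(
  delta_pos=[
    [0,0.29,0.57],
    [0,0.29,0.57],
    [0,0.29,0.57],
  ],
  turn=[0,0,0],
  grip=[1,1,1],
)

```text
time_s: 19.38
position: [0.5869, -0.2489, 0.2271]
tcp_rot: [[-1.0, -0.0, 0.0], [-0.0, 1.0, -0.001], [-0.0, -0.001, -1.0]]
force: [1.8, -4.6, -3.6]
opening: 0.147
grasp_force: 30.0
```

```bash
python3 -c "
from m import *
look()"
```

```text
206 [(215, 235), (251, 253), (262, 266), (268, 272), (285, 288), (293, 307), (314, 329), (337, 343), (345, 355), (360, 379), (383, 389)]
208 [(215, 235), (245, 247), (285, 287), (290, 309), (313, 332), (336, 343), (345, 356), (358, 380), (382, 389), (403, 405)]
217 [(215, 235), (288, 342), (345, 389)]
222 [(215, 235), (288, 328), (345, 401)]
tray brown px 165
19.425 [ 0.5869 -0.2489  0.227 ] [ 1.1 -4.3 -2. ] 0.148
```

>>> jog_arm(
  delta_pos=[
    [0,0.25,0.57],
    [0,0.25,0.57],
    [0,0.25,0.57],
  ],
  turn=[0,0,0],
  grip=[1,1,1],
)

```text
time_s: 19.8
position: [0.5869, -0.2461, 0.2326]
tcp_rot: [[-1.0, -0.0, 0.0], [-0.0, 1.0, -0.0], [-0.0, -0.0, -1.0]]
force: [1.4, -3.1, -2.2]
opening: 0.15
grasp_force: 30.0
```

```bash
python3 -c "
from m import *
look()"
```

```text
206 [(215, 235), (255, 258), (269, 278), (280, 284), (293, 307), (314, 329), (336, 342), (344, 355), (359, 379), (383, 388), (402, 404)]
208 [(215, 235), (283, 285), (290, 309), (312, 332), (335, 342), (344, 356), (358, 388), (402, 404)]
217 [(215, 235), (288, 342), (345, 389)]
222 [(215, 235), (288, 328), (345, 401)]
tray brown px 174
19.85 [ 0.587  -0.2461  0.2325] [ 2.  -3.7 -3.3] 0.154
```

>>> jog_arm(
  delta_pos=[
    [0,0.28,0.56],
    [0,0.28,0.56],
    [0,0.28,0.56],
  ],
  turn=[0,0,0],
  grip=[1,1,1],
)

```text
time_s: 20.23
position: [0.5869, -0.2432, 0.238]
tcp_rot: [[-1.0, -0.0, 0.0], [-0.0, 1.0, -0.0], [-0.0, -0.0, -1.0]]
force: [2.5, -4.4, -3.1]
opening: 0.149
grasp_force: 30.0
```

```bash
python3 -c "
from m import *
look()"
```

```text
206 [(215, 235), (265, 268), (275, 280), (284, 286), (293, 307), (314, 329), (336, 340), (343, 354), (358, 379), (382, 387), (401, 403)]
208 [(215, 235), (249, 251), (277, 279), (289, 309), (312, 332), (335, 387), (401, 404)]
217 [(215, 235), (288, 388)]
222 [(215, 235), (288, 326), (344, 400), (422, 424)]
tray brown px 174
20.275 [ 0.5869 -0.2432  0.238 ] [ 1.9 -3.3 -3.4] 0.147
```

>>> jog_arm(
  delta_pos=[
    [0,0.28,0.55],
    [0,0.28,0.55],
    [0,0.28,0.55],
  ],
  turn=[0,0,0],
  grip=[1,1,1],
)

```text
time_s: 20.65
position: [0.5869, -0.2402, 0.2435]
tcp_rot: [[-1.0, -0.0, 0.0], [-0.0, 1.0, 0.0], [-0.0, 0.0, -1.0]]
force: [2.9, -3.0, -3.8]
opening: 0.147
grasp_force: 30.0
```

```bash
python3 -c "
from m import *
look()"
```

```text
206 [(215, 235), (268, 272), (293, 306), (313, 330), (335, 340), (342, 354), (358, 379), (381, 386), (400, 403)]
208 [(215, 235), (264, 266), (290, 309), (312, 332), (334, 340), (342, 386), (400, 404)]
217 [(215, 235), (288, 340), (343, 387)]
222 [(215, 235), (288, 328), (343, 399), (421, 424)]
tray brown px 176
20.7 [ 0.5869 -0.2402  0.2434] [ 3.3 -3.1 -2.8] 0.144
```

>>> jog_arm(
  delta_pos=[
    [0,0.3,0.55],
    [0,0.3,0.55],
    [0,0.3,0.55],
  ],
  turn=[0,0,0],
  grip=[1,1,1],
)

```text
time_s: 21.08
position: [0.5869, -0.2369, 0.249]
tcp_rot: [[-1.0, -0.0, 0.0], [-0.0, 1.0, 0.001], [-0.0, 0.001, -1.0]]
force: [3.4, -0.9, -4.3]
opening: 0.151
grasp_force: 30.0
```

```bash
python3 -c "
from m import *
look()"
```

```text
206 [(215, 235), (241, 243), (256, 259), (261, 264), (272, 274), (293, 306), (313, 329), (335, 339), (342, 354), (357, 378), (380, 385), (399, 403)]
208 [(215, 235), (245, 247), (261, 263), (272, 274), (289, 309), (311, 332), (334, 339), (341, 385), (399, 403)]
217 [(215, 235), (288, 340), (342, 386)]
222 [(215, 235), (288, 327), (341, 398), (420, 424)]
tray brown px 179
21.125 [ 0.5869 -0.237   0.2489] [ 3.1 -1.  -4. ] 0.152
```

>>> jog_arm(
  delta_pos=[
    [0,0.31,0.54],
    [0,0.31,0.54],
    [0,0.31,0.54],
  ],
  turn=[0,0,0],
  grip=[1,1,1],
)

```text
time_s: 21.5
position: [0.5868, -0.2337, 0.2543]
tcp_rot: [[-1.0, -0.0, -0.0], [-0.0, 1.0, 0.001], [0.0, 0.001, -1.0]]
force: [3.7, -0.2, -3.8]
opening: 0.15
grasp_force: 30.0
```

```bash
python3 -c "
from m import *
look()"
```

```text
206 [(215, 235), (252, 255), (263, 267), (293, 306), (312, 329), (334, 338), (341, 353), (356, 384), (398, 402)]
208 [(215, 235), (263, 266), (289, 309), (311, 338), (340, 384), (398, 402)]
217 [(215, 235), (287, 338), (342, 385)]
222 [(215, 235), (238, 240), (288, 326), (341, 397), (417, 424)]
tray brown px 182
21.55 [ 0.5869 -0.2338  0.2543] [ 3.9  0.9 -5.4] 0.149
```

>>> jog_arm(
  delta_pos=[
    [0,0.31,0.53],
    [0,0.31,0.53],
    [0,0.31,0.53],
  ],
  turn=[0,0,0],
  grip=[1,1,1],
)

```text
time_s: 21.92
position: [0.5868, -0.2305, 0.2595]
tcp_rot: [[-1.0, -0.0, -0.0], [-0.0, 1.0, 0.001], [0.0, 0.001, -1.0]]
force: [4.1, 2.6, -5.8]
opening: 0.148
grasp_force: 30.0
```

```bash
python3 -c "
from m import *
look()"
```

```text
206 [(215, 235), (249, 252), (255, 257), (277, 280), (288, 304), (310, 327), (331, 337), (340, 383)]
208 [(215, 235), (275, 278), (287, 337), (340, 383)]
217 [(215, 234), (286, 337), (340, 384)]
222 [(215, 235), (286, 322), (340, 395), (416, 424)]
tray brown px 223
21.975 [ 0.5868 -0.2305  0.2595] [ 4.4  2.2 -6.5] 0.152
```

Sliding has begun at θ≈0.36. I hold for a row and watch.

>>> jog_arm(
  delta_pos=[
    [0,0,0],
  ],
  turn=[0],
  grip=[1],
)

```text
time_s: 22.1
position: [0.5868, -0.2305, 0.2594]
tcp_rot: [[-1.0, -0.0, -0.0], [-0.0, 1.0, 0.001], [0.0, 0.001, -1.0]]
force: [3.7, 2.8, -5.8]
opening: 0.148
grasp_force: 30.0
```

```bash
python3 -c "
from m import *
look()"
```

```text
206 [(215, 235), (247, 250), (276, 301), (307, 323), (328, 337), (340, 347), (349, 383)]
208 [(215, 235), (238, 242), (246, 253), (259, 263), (281, 337), (340, 383)]
217 [(215, 235), (283, 337), (339, 384)]
222 [(215, 235), (283, 322), (340, 395), (416, 424)]
tray brown px 292
22.15 [ 0.5868 -0.2306  0.2594] [ 4.8  3.1 -5.5] 0.152
```

>>> jog_arm(
  delta_pos=[
    [0,0,0],
    [0,0,0],
  ],
  turn=[0,0],
  grip=[1,1],
)

```text
time_s: 22.4
position: [0.5868, -0.2305, 0.2594]
tcp_rot: [[-1.0, -0.0, -0.0], [-0.0, 1.0, 0.001], [0.0, 0.001, -1.0]]
force: [4.9, 2.1, -6.6]
opening: 0.146
grasp_force: 30.0
```

```bash
python3 -c "
from m import *
look()"
```

```text
206 [(215, 235), (238, 240), (245, 247), (258, 260), (270, 272), (276, 290), (300, 316), (321, 338), (340, 383)]
208 [(215, 235), (249, 252), (258, 260), (275, 294), (298, 337), (340, 383)]
217 [(215, 235), (274, 384)]
222 [(215, 235), (275, 325), (340, 390), (416, 424)]
tray brown px 504
22.45 [ 0.5868 -0.2305  0.2594] [ 4.9  2.2 -5.8] 0.145
```

>>> jog_arm(
  delta_pos=[
    [0,0,0],
    [0,0,0],
  ],
  turn=[0,0],
  grip=[1,1],
)

```text
time_s: 22.7
position: [0.5868, -0.2306, 0.2594]
tcp_rot: [[-1.0, -0.0, -0.0], [-0.0, 1.0, 0.001], [0.0, 0.001, -1.0]]
force: [4.7, 2.8, -5.1]
opening: 0.151
grasp_force: 30.0
```

```bash
python3 -c "
from m import *
look()"
```

```text
206 [(215, 235), (250, 253), (284, 286), (293, 307), (312, 330), (334, 337), (340, 379)]
208 [(215, 235), (264, 266), (289, 337), (340, 380)]
217 [(215, 235), (275, 284), (287, 337), (340, 381)]
222 [(215, 235), (275, 284), (287, 324), (340, 380), (416, 424)]
tray brown px 384
22.75 [ 0.5868 -0.2306  0.2594] [ 4.2  2.9 -5.2] 0.144
```

>>> jog_arm(
  delta_pos=[
    [0,0,0],
    [0,0,0],
  ],
  turn=[0,0],
  grip=[1,1],
)

```text
time_s: 23.0
position: [0.5868, -0.2305, 0.2595]
tcp_rot: [[-1.0, -0.0, -0.0], [-0.0, 1.0, 0.001], [0.0, 0.001, -1.0]]
force: [3.3, 2.8, -5.7]
opening: 0.148
grasp_force: 30.0
```

```bash
python3 -c "
from m import *
look()"
```

```text
206 [(215, 235), (247, 250), (256, 259), (270, 275), (280, 295), (302, 321), (325, 338), (340, 369)]
208 [(215, 235), (263, 265), (278, 298), (301, 369)]
217 [(215, 235), (275, 337), (340, 372)]
222 [(215, 235), (275, 319), (340, 369), (416, 424)]
tray brown px 539
23.05 [ 0.5868 -0.2305  0.2595] [ 4.   2.5 -6.2] 0.153
```

>>> jog_arm(
  delta_pos=[
    [0,0,0],
  ],
  turn=[0],
  grip=[1],
)

```text
time_s: 23.18
position: [0.5869, -0.2305, 0.2595]
tcp_rot: [[-1.0, -0.0, -0.0], [-0.0, 1.0, 0.001], [0.0, 0.001, -1.0]]
force: [5.7, 2.3, -5.4]
opening: 0.149
grasp_force: 30.0
```

```bash
python3 -c "
from m import *
look()"
```

```text
206 [(215, 235), (247, 249), (255, 258), (261, 263), (268, 270), (273, 290), (296, 314), (318, 337), (340, 362)]
208 [(215, 235), (263, 265), (272, 292), (295, 338), (340, 363)]
217 [(215, 235), (271, 337), (339, 365)]
222 [(215, 235), (272, 322), (340, 362), (416, 424)]
tray brown px 637
23.225 [ 0.5868 -0.2305  0.2595] [ 4.3  2.7 -5.9] 0.149
```

>>> jog_arm(
  delta_pos=[
    [0,-0.31,-0.53],
  ],
  turn=[0],
  grip=[1],
)

```text
time_s: 23.35
position: [0.5869, -0.2337, 0.2546]
tcp_rot: [[-1.0, -0.001, 0.0], [-0.001, 1.0, 0.001], [-0.0, 0.001, -1.0]]
force: [3.8, 2.5, -3.7]
opening: 0.149
grasp_force: 30.0
```

```bash
python3 -c "
from m import *
look()"
```

```text
206 [(215, 235), (246, 248), (260, 262), (266, 288), (294, 310), (314, 334), (336, 338), (341, 358)]
208 [(215, 235), (264, 289), (292, 338), (341, 359)]
217 [(215, 235), (267, 338), (341, 361)]
222 [(215, 235), (269, 324), (342, 358), (419, 424)]
tray brown px 722
23.4 [ 0.5869 -0.2343  0.2537] [ 4.8  1.9 -5.2] 0.152
```

>>> jog_arm(
  delta_pos=[
    [0,-0.4,-0.75],
    [0,-0.8,-1.5],
  ],
  turn=[0,0],
  grip=[1,1],
)

```text
time_s: 23.65
position: [0.5868, -0.2429, 0.2392]
tcp_rot: [[-1.0, 0.0, 0.0], [0.0, 1.0, -0.001], [-0.0, -0.001, -1.0]]
force: [2.9, 0.4, -2.0]
opening: 0.149
grasp_force: 30.0
```

```bash
python3 -c "
from m import *
look()"
```

```text
206 [(215, 235), (243, 246), (249, 254), (283, 285), (293, 309), (314, 333), (336, 357)]
208 [(215, 235), (249, 251), (256, 259), (279, 281), (283, 286), (290, 340), (342, 358)]
217 [(215, 235), (264, 266), (268, 271), (273, 284), (289, 342), (344, 361)]
222 [(215, 235), (269, 271), (273, 284), (290, 326), (344, 358), (422, 424)]
tray brown px 558
23.7 [ 0.5868 -0.2436  0.2382] [ 4.4  0.1 -3.2] 0.152
```

Block 2 has dropped and block 3 has stopped behind the lip. I lower the bin.

>>> jog_arm(
  delta_pos=[
    [0,-0.5,-1.1],
    [0,-1.0,-2.2],
    [0,-1.6,-3.6],
    [0,-2.2,-5.1],
    [0,-2.7,-6.6],
    [0,-3.0,-7.6],
    [0,-3.1,-8.1],
    [0,-3.1,-8.2],
    [0,-3.1,-8.2],
  ],
  turn=[0,0,0,0,0,0,0,0,0],
  grip=[1,1,1,1,1,1,1,1,1],
)

```text
time_s: 24.82
position: [0.5868, -0.2746, 0.1569]
tcp_rot: [[-1.0, -0.0, -0.0], [-0.0, 1.0, -0.002], [0.0, -0.002, -1.0]]
force: [0.4, -5.4, -0.4]
opening: 0.155
grasp_force: 30.0
```

```bash
python3 -c "
from m import *
look()
s=capture('side');t=capture('top')
cv2.imwrite('pics/c7.png',np.hstack([cv2.resize(s['color'][140:290,250:450],(400,400)),cv2.resize(t['color'][170:260,240:330],(400,400))]))"
```

```text
206 [(215, 235), (245, 247), (258, 260), (267, 288), (295, 312), (318, 335), (342, 351), (354, 360)]
208 [(215, 235), (268, 288), (294, 313), (317, 336), (342, 351), (354, 361)]
217 [(215, 235), (239, 241), (272, 284), (293, 351), (355, 364)]
222 [(215, 235), (273, 284), (294, 339), (344, 350), (354, 363)]
tray brown px 554
24.875 [ 0.5868 -0.2746  0.1569] [ 1.2 -6.1 -0.8] 0.153
```

>>> jog_arm(
  delta_pos=[
    [0,0,-0.1],
    [0,0,-0.1],
    [0,0,-0.1],
    [0,0,-0.1],
    [0,0,-0.1],
    [0,0,2],
    [0,0,5],
    [0,0,9],
    [0,0,13],
    [0,-4,16],
    [0,-8,16],
    [0,-8,16],
  ],
  turn=[0,0,0,0,0,0,0,0,0,0,0,0],
  grip=[1,0.6,0.6,0.6,0.6,0.6,0.6,0.6,0.6,0.6,0.6,0.6],
)

```text
time_s: 26.48
position: [0.5864, -0.356, 0.3174]
tcp_rot: [[-1.0, 0.003, 0.0], [0.003, 1.0, -0.001], [-0.0, -0.001, -1.0]]
force: [-0.7, 0.6, -0.6]
opening: 0.402
grasp_force: 0.0
```

```bash
python3 -c "
from m import *
look()
s=capture('side');t=capture('top')
cv2.imwrite('pics/c8.png',np.hstack([cv2.resize(s['color'][140:290,250:450],(400,300)),cv2.resize(t['color'][155:275,230:430],(400,240))[:, :] if 0 else cv2.resize(t['color'][150:290,240:427],(400,300))]))"
```

```text
206 [(215, 235), (244, 246), (248, 250), (268, 288), (295, 312), (318, 335), (342, 352), (354, 360), (413, 424)]
208 [(215, 235), (248, 252), (268, 288), (294, 313), (317, 336), (342, 361), (413, 424)]
217 [(215, 235), (272, 284), (293, 351), (354, 363), (413, 424)]
222 [(215, 235), (274, 285), (294, 339), (344, 351), (353, 363), (413, 424)]
tray brown px 556
26.525 [ 0.5863 -0.3539  0.3168] [-0.8  0.5 -0.1] 0.401
```

View pics/c8.png

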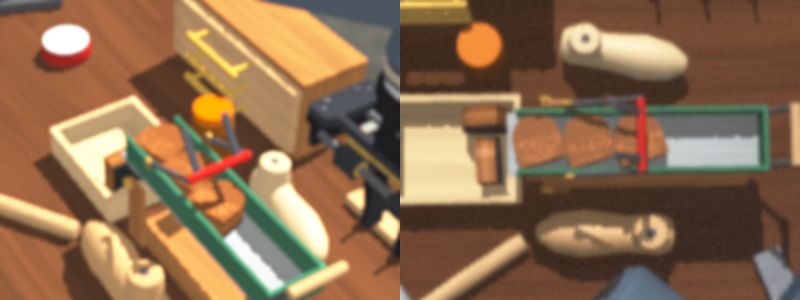

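Two blocks lie in the tray at crop (485,118) and (487,160). Three are still in the level bin, the gate is back, the other things are where they were, and the robot is clear.

```bash
python3 -c "
from rig import *
print(hand_in())"
```

```text
the job is handed in; nothing more can be done
None
```

The job is handed in: the gate stays open, the tray stands under the lip with exactly two blocks in it, and the bin is back on its rest with the other three, after about 26.5 s of the 72 s allowed.

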